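# Release and hold up the hold-down arm of the vase clamp

### The job

With the blade of the palette knife, lever the clamp's splash cover open until it lies folded back over the arm (it is wet with glaze: keep the fingers off it), then lay the knife back down flat on the table. Then grip the upright latch tab, pull it sideways all the way against its spring so that its hook leaves the ball, never wrenching it upward while hooked, and lift the arm's coupler end at least 6 cm off the ball. Finish while still holding the arm up by the latch, quite still, so that the vase can be taken out; leave the vase and everything else on the table where it is.

Things in the scene. Friction and masses are not known exactly. Their poses are not given: they have to be found in the camera images.
- clamp: The fixed clamp, bolted to the table: a plywood base 330 x 90 x 12 mm with, at one end, an upright steel ball mount (ball 30 mm across, centre 85 mm above the table), in the middle a two-rail cradle with a bisque vase, and at the other end a steel post with the arm's hinge. Origin: on the table under the ball. x points along the arm from the ball to its hinge (250 mm away), y is the direction in which the latch is pulled, z is up. The base spans x -45 to 285 mm.
- tongue (a joint): Angle (rad) of the aluminium hold-down arm about its level hinge axis (along clamp y, at clamp x 250 mm, 105 mm above the table): 0 resting with its coupler on the ball, growing as the coupler end rises, up to 0.8. The arm is 36 mm wide, its top 112 mm above the table when down, and ends in a round coupler 48 mm across over the ball; its top there is 114 mm up. Free hinge: it weighs about 0.5 kg and falls when let go. It cannot rise while the latch is hooked.
- latch (a joint): Travel (m) of the spring latch, which slides on the arm along clamp +y: 0 hooked under the ball, 0.022 at its stop; the hook clears the ball from about 0.018. Its spring pushes back with about 5 N at 0 and 11 N at the stop, and it returns when let go. The latch rides up with the arm, so one grip can pull it out and then lift the arm.
- hook: The moving latch piece of steel: a two-pronged hook under the ball, a side plate on the +y side and, on top of the coupler, the upright tab. Its origin lies at the arm's hinge, not at the tab (see point latch_grip).
- latch_grip (a point): Middle of the upright latch tab, which is 12 mm thick (along clamp y), 22 mm wide (along x) and 42 mm tall, from 119 to 161 mm above the table with the arm down; this point is 141 mm up and straight above the ball. A strap 30 mm wide, its top 119 mm up, runs from the tab to the +y side. Best pinched from above across its thickness, with the cover open.
- cover (a joint): Angle (rad) of the splash cover about its hinge: 0 shut (level), 2.7 fully open, folded back over the arm. It swings up and over towards the arm's hinge (clamp +x). It weighs about 60 g, turns easily, falls shut when left short of upright and falls fully open when pushed past upright.
- cover_plate: The splash cover, a grey plate with pale glaze smears, 84 mm long (x), 64 mm wide, 4 mm thick, with 2 mm skirts reaching 10.5 mm below its mid-plane along its two long sides (62 mm apart, over clamp x -38 to 22 mm). Shut, it is level above the latch tab, its underside 168 mm above the table, 7 mm over the tab; its front edge is open, with free space beneath for a blade: 37 mm from that edge back to the tab. Origin: on its hinge axis, axes as the clamp's when shut.
- cover_lip (a point): Middle of the cover's free front edge, mid-thickness: when shut at clamp x -48 mm, y 0, 170 mm above the table.
- cover_hinge (a point): Middle of the cover's hinge axis (along clamp y): arm down, at clamp x 40 mm, y 0, 170 mm above the table, on two thin posts from the arm at y +-21 mm.
- knife: Palette knife lying flat on the table: wooden handle 110 long x 18 wide x 22 mm high, then a straight steel blade 20 mm wide (14 mm in the last 16 mm) and 3 mm thick, at mid-height of the handle. 90 g. Origin: under the middle of the handle; x points along the blade, z up. Handle from x -55 to 55 mm, blade to x 155 mm. Balances about 24 mm ahead of the handle's middle.
- knife_tip (a point): End of the knife's blade: 155 mm ahead of the handle's middle, 11 mm above the handle's underside.
- vase: Unglazed vase, 64 mm across and 187 mm long, lying across the clamp (along clamp y) in its cradle under the arm, at clamp x 130 mm, its top just below the arm. Origin on its axis, 53 mm above the table. Loose: leave it.
- modelling_tool: Bystander: wooden modelling tool 160 mm long lying near the knife, with a thin round stem and a small ball end and no blade; origin under it, x along it. It may lie on either side of the knife.
- paint_bottle: Bystander: small paint bottle 38 mm across, 95 mm tall, standing; origin under it.
- tape_roll: Bystander: roll of masking tape 96 mm across, 24 mm high, lying flat; origin under it.
- water_cup: Bystander: clear cup 60 mm across, 36 mm tall; origin under it.
- bowl: Bystander: blue bowl 130 mm across, 65 mm tall; origin under it.
- bisque_vase: Bystander: small unglazed vase 72 mm across, 125 mm tall, standing; origin under it.
Mind the look-alikes: they are no part of the job. What is shaped like the knife but red is not meant. Leave any green look-alike of the vase alone.

How it is judged (in metres and radians):
On the way, in this order (a step that is already met when the one before it is completed fails the run):
1. the knife's blade levers the cover up (value of joint cover above 0.35 rad and contact force between knife and cover_plate above 0.02 N).
2. the cover lies folded back (joint beyond 2.2 rad) (value of joint cover above 2.2 rad), for 0.1 s.
3. the knife lies on the table, let go (height (world z) of knife below 0.02 m and height (world z) of knife_tip below 0.03 m and contact force between the fingers and knife below 0.05 N), for 0.1 s.
4. the latch is pulled out by at least 15 mm by the fingers with the arm still down (value of joint latch above 0.015 m and value of joint tongue below 0.04 rad and contact force between the fingers and hook above 1 N).
5. the arm's coupler end is raised off the ball (value of joint tongue above 0.2 rad and contact force between the fingers and hook above 1 N), for 0.3 s.
At the end, for the whole second after the job is handed in: Fingers grip the latch (over 1 N), arm still (under 0.05 rad/s) and raised over 0.2 rad (50 mm at the coupler); cover past 2.2 rad; knife flat on the table (origin under 20 mm, tip under 30 mm up), still, untouched; vase within 20 mm and bystanders within 30 mm of their starts (all of step 3 and all of step 5 and velocity of joint tongue between -0.05 and 0.05 rad/s and value of joint cover above 2.2 rad and linear speed of each of knife, vase below 0.02 m/s and contact force between knife and hook below 0.05 N and distance of vase from where it was at the start of the episode below 0.02 m and distance of each of modelling_tool, paint_bottle, tape_roll, water_cup, bowl, bisque_vase from where it was at the start of the episode below 0.03 m); the arm keeps its last pose, push and grip.
It fails at once if the fingers touch the wet cover (contact force between the fingers and cover_plate above 0.3 N).
It fails at once if the latch is wrenched against the ball (over 40 N) (contact force between hook and clamp above 40 N).
It fails at once if the clamped vase is shifted or pushed out (distance of vase from where it was at the start of the episode above 0.03 m).
It fails at once if a bystander is moved by more than 4 cm (distance of any of modelling_tool, paint_bottle, tape_roll, water_cup, bowl, bisque_vase from where it was at the start of the episode above 0.04 m).
It also fails if it takes over 69 s, if anything falls off the work surface, if the arm or the gripper's body presses on something with over 40 N, if the wrist force passes 120 N, or if a joint passes its speed limit or range.

### The arm

A 6-joint arm with a two-finger parallel gripper is mounted at the origin on the work surface. World frame = base frame: x ahead of the robot, y to its left, z up, the work surface at z = 0. Lengths are in mm, angles in rad, forces in N, time in s.
With the tool pointing down it reaches from about 275 to 1000 mm from the base axis. Payload 8.4 kg.
Tool frame: the origin (TCP) lies at the centre of the arm's flange, where the gripper is bolted on; the fingertips stand r.tip_extent ahead of it and the grasp point (between the pads) lies 155 mm ahead of it (r.tip_extent is the distance from the TCP to the fingertips, in mm); z points along the fingers, y is the direction in which the jaws open and shut (so a half turn about z gives the same grasp; the last joint's range is limited). The gripper opens to 85 mm and grips with 20 to 120 N. Pads are 22 mm wide; open, the fingers measure 114 mm over their backs; the gripper's body (76 mm by 85 mm) begins 54 mm behind the grasp point. The pads swing forward as they close: fully open they stand 13 mm farther back than shut.
Start: joints at [1.157, 0.353, 1.633, -0, 1.155, -0.002], TCP at [250.162, 572.755, 404.681] pointing down, gripper open.
Joint ranges: [-2.63, 2.63], [-0.92, 2.1], [0.06, 2.66], [-1.3, 4.44], [0, 2.69], [-3.02, 3.02]. Speed limits (rad/s): [2.22, 2.22, 2.79, 3.14, 3.14, 3.14].

### API

Orientations are given as [roll, pitch, yaw] about the fixed x, y, z axes, in that order (R = Rz(yaw) Ry(pitch) Rx(roll)).
In Python, from rig import sense, grab_frame, job, r gives the robot as it stands. The module is installed in compiled form; this text tells all that it offers.
- The arm moves only by the shell command python3 -m creep 'ROWS' [FORCE]. ROWS is JSON, a list of rows, each a list of 7 numbers: the turn, a rotation vector about the tool's x, y, z in rad, then the shift along the tool's x, y, z in mm, then the closure, from 0 (fully open) to 1 (shut). In form: [[wx, wy, wz, dx, dy, dz, fingers], ...]. A call has 1 to 10 rows; each row shifts and turns the pose as measured when the row begins, along the tool's axes as they then stand; what a row does not reach is not made up. A row lasts 1/12 s, in which the tool goes at most 41.7 mm and 7.16 degrees, less where a joint would pass 70% of its speed; a pose out of reach is approached as far as the arm can. A call with a gripper value outside its range is refused whole. The fingers move at their own pace and stop on an object; FORCE is the grip in N (left out, the last holds). Time passes only in rows, so rows that do not move let the fingers close. It gives the time, the measured TCP pose, the force and the opening at its end, in the units of the state.
- sense(): the state, without advancing time (a new reading comes with each control period).
- grab_frame(name): name is "side" or "top" or "wrist"; returns a dict with "color" (384x512x3 uint8, red, green, blue), "mtx" (3x3 intrinsics, pixels), "T" (4x4, takes a point from camera to world coordinates). Camera axes: x right, y down, z forward; pixel columns grow to the right and rows downward; lengths in mm; the calibration is good to about 2 mm. A picture is of the moment at which its call begins. There is no depth.
- job.sign_off(): hands the job in, once; it reports no verdict.
The state is a dict: "clock": time; "qpos": joint angles; "qvel": joint speeds; "joint_efforts": joint torques, N m; "eef_pos": TCP position; "tcp_rot": TCP orientation; "contact_force": force on the tool from outside, world axes, zero at the start; "wrist_torque": the same for the moment, N m; "opening": opening from 0.0 (shut) to 1.0 (fully open).
Only numpy, scipy, OpenCV 4.12 (cv2) and the standard library are available. Lean on these libraries where they do the work, as an engineer would, in place of code of your own. Each camera call takes 0.05 s, during which the arm holds its last target.

## Working session

There is one attempt and no reset: what is moved stays moved. The work goes in short steps, Python scripts to look and compute and a shell command to move; the robot and the scene stay as the last step left them, time stands still between calls to the robot, and variables do not carry over. Pictures are saved under pics/ and viewed, and the job is handed in when it is done.

```bash
mkdir -p pics; ls
python3 - <<'E'
from rig import sense, grab_frame, job, r
import cv2
print(sense()); print(r.tip_extent, [a for a in dir(r) if a[0]!='_'])
for n in("side","top","wrist"):
    f=grab_frame(n); cv2.imwrite(f"pics/{n}0.png",f["color"][:,:,::-1]); print(n,f["mtx"].round(1).tolist(),f["T"].round(3).tolist())
E
```

```text
pics
{'clock': 0.0, 'qpos': array([ 1.15660327e+00,  3.53668809e-01,  1.63413560e+00,  5.48214836e-06,
        1.15518066e+00, -2.41757270e-03]), 'qvel': array([-0.0015643 , -0.00168475,  0.00293002, -0.00057599,  0.0016951 ,
       -0.0010114 ]), 'joint_efforts': array([ 1.60943488e-03, -6.05253053e+01, -3.42067838e+01,  1.21258527e-04,
        9.37673118e-03, -7.44152601e-06]), 'eef_pos': array([250.06474741, 572.54239913, 403.94797349]), 'tcp_rot': array([-3.14020025e+00, -8.37861229e-06,  2.72981494e+00]), 'contact_force': array([0.21249427, 0.88167757, 0.6385032 ]), 'wrist_torque': array([ 0.04363126, -0.01489678,  0.02431361]), 'opening': 1.000353662391694}
173.4 ['MotionError', 'tip_extent']
side [[453.4, 0.0, 255.5], [0.0, 453.4, 193.3], [0.0, 0.0, 1.0]] [[0.956, -0.174, 0.236, 138.129], [-0.293, -0.547, 0.784, -1303.46], [-0.008, -0.819, -0.574, 1067.38], [0.0, 0.0, 0.0, 1.0]]
top [[443.4, 0.0, 255.5], [0.0, 443.4, 185.7], [0.0, 0.0, 1.0]] [[-0.029, -0.989, 0.146, 296.121], [-1.0, 0.028, -0.008, -7.103], [0.004, -0.146, -0.989, 1602.972], [0.0, 0.0, 0.0, 1.0]]
wrist [[316.3, 0.0, 253.7], [0.0, 316.3, 194.0], [0.0, 0.0, 1.0]] [[0.401, 0.87, 0.286, 177.01], [0.916, -0.38, -0.128, 605.074], [-0.003, 0.313, -0.95, 372.582], [0.0, 0.0, 0.0, 1.0]]
```

View pics/side0.png

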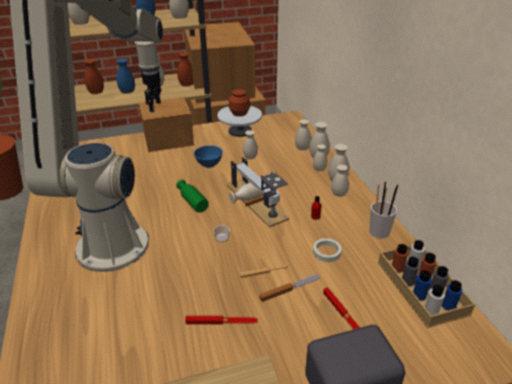

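View pics/top0.png

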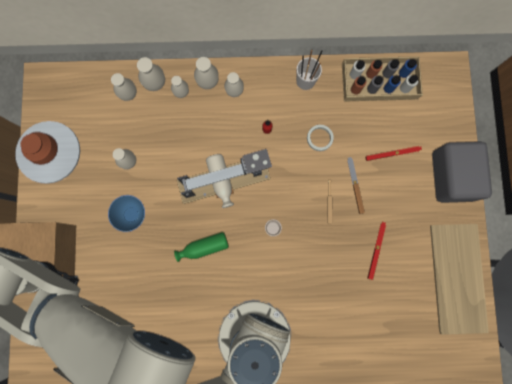

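View pics/wrist0.png

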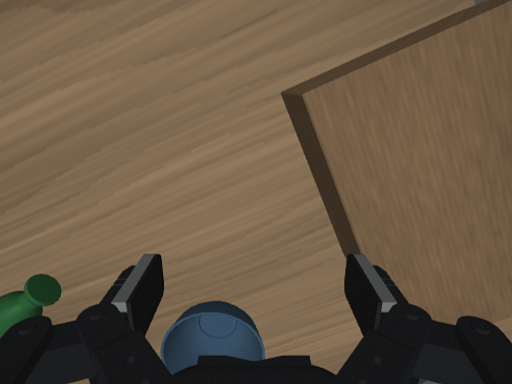

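The top view shows the clamp with its cover at (256,160) and its hinge at (185,185). The knife with wooden handle and steel blade runs from (350,157) to (361,213). The red look-alikes are at (393,153) and (377,250), and the modelling tool is at (330,203). The wooden handle with a grey blade fits the description, so I'll confirm it in an enlarged crop.

Run:
```python
import cv2
a=cv2.imread("pics/top0.png")
cv2.imwrite("pics/topk.png",cv2.resize(a[140:230,310:430],None,fx=6.6,fy=6.6,interpolation=cv2.INTER_CUBIC))
cv2.imwrite("pics/topc.png",cv2.resize(a[140:215,170:280],None,fx=7,fy=7,interpolation=cv2.INTER_CUBIC))
b=cv2.imread("pics/side0.png")
cv2.imwrite("pics/sidec.png",cv2.resize(b[150:230,215:305],None,fx=7,fy=7,interpolation=cv2.INTER_CUBIC))
```

```text
(no output)
```

View pics/topk.png

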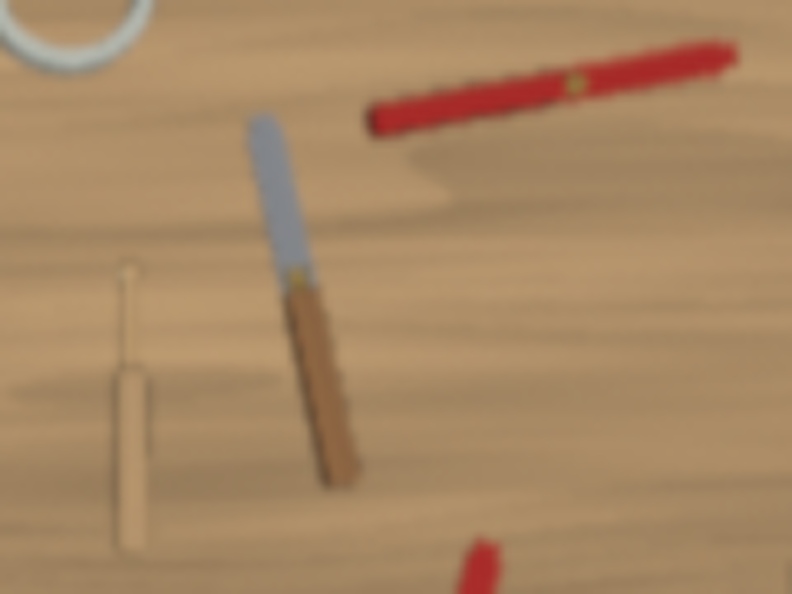

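View pics/topc.png

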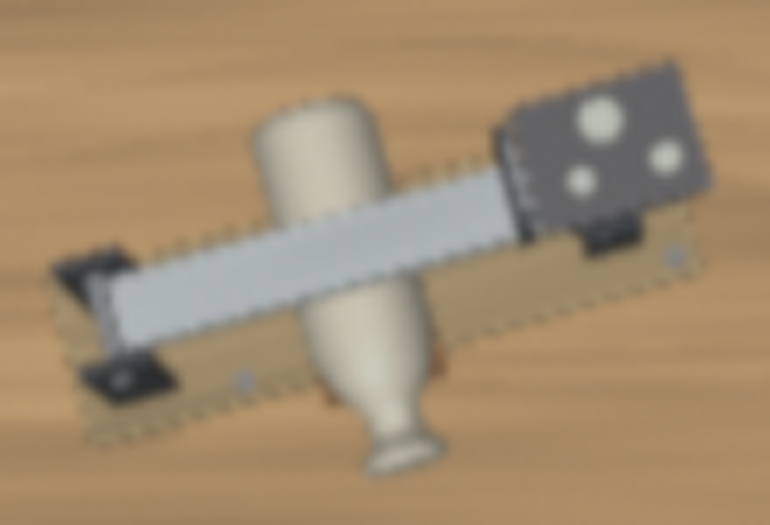

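View pics/sidec.png

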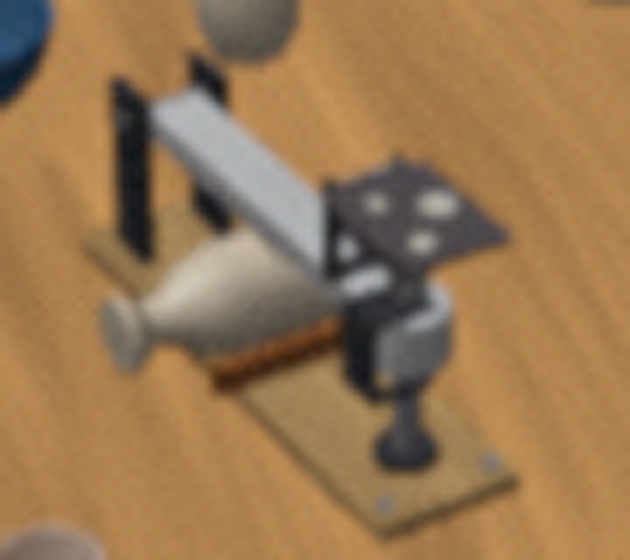

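The crop confirms it: the wooden-handled knife with grey blade runs in the full image from about (350,158) to (361,213), with its blade pointing away from the robot. The cover corners are near (266,149), (272,167), (244,155) and (248,173). The arm runs left to the hinge near (186,184), and the dark side plate (+y) is on the robot's side.

```bash
cat > h.py <<'E'
import numpy as np, cv2
from scipy.spatial.transform import Rotation as R
CAL={}
def ray(f,u,v):
    K=np.array(f["mtx"]);T=np.array(f["T"])
    return T[:3,3], T[:3,:3]@np.linalg.solve(K,[u,v,1.])
def onz(f,u,v,z):
    o,d=ray(f,u,v); return o+d*(z-o[2])/d[2]
def proj(f,p):
    T=np.array(f["T"]); c=T[:3,:3].T@(np.asarray(p,float)-T[:3,3]); q=np.array(f["mtx"])@c; return q[:2]/q[2]
def tri(f1,p1,f2,p2):
    o1,d1=ray(f1,*p1);o2,d2=ray(f2,*p2);d1=d1/np.linalg.norm(d1);d2=d2/np.linalg.norm(d2)
    s=np.linalg.lstsq(np.stack([d1,-d2],1),o2-o1,rcond=None)[0]
    a,b=o1+s[0]*d1,o2+s[1]*d2; return (a+b)/2,np.linalg.norm(a-b)
E
cat > m1.py <<'E'
from h import *
from rig import grab_frame
f=grab_frame("top"); im=f["color"]; hsv=cv2.cvtColor(im,cv2.COLOR_RGB2HSV).astype(int)
def rect(mask,x0,y0,x1,y1):
    m=np.zeros(mask.shape,np.uint8); m[y0:y1,x0:x1]=mask[y0:y1,x0:x1]
    n,l,s,c=cv2.connectedComponentsWithStats(m); i=1+np.argmax(s[1:,4]); 
    cn=max(cv2.findContours((l==i).astype(np.uint8),cv2.RETR_EXTERNAL,cv2.CHAIN_APPROX_NONE)[0],key=cv2.contourArea)
    rr=cv2.minAreaRect(cn); return s[i],c[i],rr,cv2.boxPoints(rr),l==i
H,S,V=hsv[...,0],hsv[...,1],hsv[...,2]
for u,v in [(352,170),(358,200),(258,155),(215,178),(300,200),(228,195)]: print((u,v),im[v,u],hsv[v,u])
blade=rect((S<50)&(V<170)&(V>90),340,150,368,190); print("blade",blade[0],blade[1],onz(f,*blade[1],11).round(1)); print([onz(f,*p,12).round(1).tolist() for p in blade[3]])
hand=rect((S>105)&(V<165)&(H<25),345,180,370,220); print("handle",hand[0],onz(f,*hand[1],20).round(1));print([onz(f,*p,20).round(1).tolist() for p in hand[3]])
cov=rect((S<50)&(V<125),235,140,280,176); print("cover",cov[0]);print([onz(f,*p,172).round(1).tolist() for p in cov[3]])
arm=rect((S<60)&(V>140),180,150,246,195); print("arm",arm[0]);print([onz(f,*p,112).round(1).tolist() for p in arm[3]])
E
python3 m1.py
```

```text
(352, 170) [131 133 138] [111  13 138]
(358, 200) [141 101  66] [ 14 136 141]
(258, 155) [138 139 136] [ 40   6 139]
(215, 178) [172 178 181] [100  13 181]
(300, 200) [174 142 104] [ 16 103 174]
(228, 195) [158 153 139] [ 22  31 158]
blade [348 157   9  25 125] [351.736 169.096] [ 582.4 -373.1   11. ]
[[625.4, -355.2, 12.0], [629.4, -374.7, 12.0], [541.9, -389.2, 12.0], [538.0, -369.8, 12.0]]
handle [353 182  12  33 216] [ 472.8 -388.3   20. ]
[[531.4, -366.8, 20.0], [536.1, -392.1, 20.0], [419.5, -409.4, 20.0], [414.9, -384.4, 20.0]]
cover [241 149  30  27 477]
[[606.5, 33.6, 172.0], [630.2, -56.9, 172.0], [556.1, -75.1, 172.0], [532.7, 14.8, 172.0]]
arm [ 186  154   57   41 1131]
[[513.6, 221.9, 112.0], [649.0, 198.0, 112.0], [611.5, 14.7, 112.0], [476.9, 41.0, 112.0]]
```

```bash
python3 -m creep '[[0,0,0,-24.6,-33,0,1],[0,0,0,-24.6,-33,0,1],[0,0,0,-24.6,-33,0,1],[0,0,0,-24.6,-33,0,1],[0,0,0,-24.6,-33,0,1],[0,0,0,-24.6,-33,0,1],[0,0,0,-24.6,-33,0,1],[0,0,0,-24.6,-33,0,1]]' 40; python3 -c "
from rig import *
import cv2
print(r.tip_extent);cv2.imwrite('pics/w1.png',grab_frame('wrist')['color'][:,:,::-1])"
```

```text
clock: 0.87
eef_pos: [323.5, 251.1, 401.3]
tcp_rot: [3.14, -0.001, 2.739]
contact_force: [0.3, 0.4, 0.1]
opening: -0.003
173.4
```

View pics/w1.png

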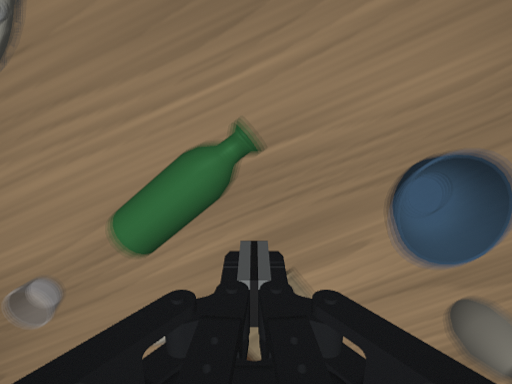

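The closed fingertips, at (254,241), agree with the 173 mm extent when shut. The picture also shows the green look-alike at (180,200), the cup at (35,300) and the bowl at (450,210).

```bash
python3 -m creep '[[0,0,0,-24.6,-33,0,0],[0,0,0,-24.6,-33,0,0],[0,0,0,-24.6,-33,0,0],[0,0,0,-24.6,-33,0,0],[0,0,0,-24.6,-33,0,0],[0,0,0,-24.6,-33,0,0],[0,0,0,-24.6,-33,0,0],[0,0,0,-24.6,-33,0,0]]' 40;python3 -m creep '[[0,0,0.12,-24.6,-33,0,0],[0,0,0.12,-24.6,-33,0,0],[0,0,0.12,-24.6,-33,0,0],[0,0,0.12,-24.6,-33,0,0],[0,0,0.12,0,0,0,0],[0,0,0.12,0,0,0,0],[0,0,0.12,0,0,0,0],[0,0,0.12,0,0,0,0]]'
```

```text
clock: 1.58
eef_pos: [398.1, -73.0, 403.2]
tcp_rot: [3.139, 0.005, 2.743]
contact_force: [1.8, 0.8, 0.4]
opening: 1.0
clock: 2.25
eef_pos: [406.6, -248.1, 403.6]
tcp_rot: [3.133, 0.005, 1.747]
contact_force: [-0.1, 0.3, -0.6]
opening: 1.001
```

```bash
python3 -m creep '[[0,0,0.122,0,0,0,0],[0,0,0.122,0,0,0,0],[0,0,0.122,0,0,0,0],[0,0,0.122,0,0,0,0],[0,0,0.122,0,0,0,0],[0,0,0.122,0,0,0,0],[0,0,0.122,0,0,0,0],[0,0,0.122,0,0,0,0],[0,0,0.122,0,0,0,0],[0,0,0.122,0,0,0,0]]';python3 -m creep '[[0,0,0.122,0,0,0,0],[0,0,0.122,0,0,0,0],[0,0,0.122,0,0,0,0],[0,0,0,11,37.5,0,0],[0,0,0,11,37.5,0,0],[0,0,0,11,37.5,0,0],[0,0,0,11,37.5,0,0],[0,0,0,0,0,0,0],[0,0,0,0,0,0,0]]'
python3 - <<'E'
from rig import *
import cv2
cv2.imwrite('pics/w2.png',grab_frame('wrist')['color'][:,:,::-1])
E
```

```text
clock: 3.08
eef_pos: [406.1, -248.4, 402.6]
tcp_rot: [3.136, -0.005, 0.499]
contact_force: [-0.4, 0.3, 0.2]
opening: 1.0
clock: 3.83
eef_pos: [468.7, -396.9, 401.1]
tcp_rot: [3.141, -0.005, 0.114]
contact_force: [0.1, 0.2, -0.5]
opening: 0.997
```

View pics/w2.png

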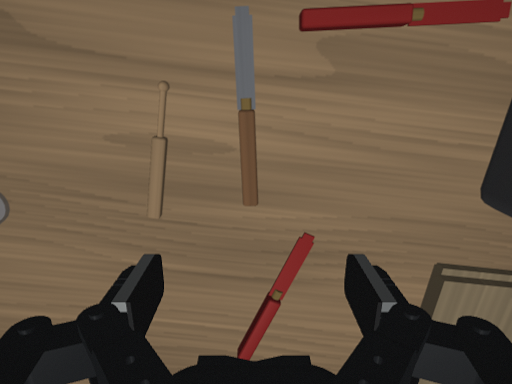

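The wrist view shows the knife from its tip at (242,8), past the ferrule at (246,104), to the handle end at (251,204). The modelling tool is at (158,150), and the red look-alikes are at (405,15) and (275,295).

```bash
cat > m2.py <<'E'
from h import *
from rig import grab_frame,sense
f=grab_frame("wrist"); im=f["color"]; hsv=cv2.cvtColor(im,cv2.COLOR_RGB2HSV).astype(int)
H,S,V=hsv[...,0],hsv[...,1],hsv[...,2]
print(im[150,248],hsv[150,248],im[60,245],hsv[60,245],hsv[150,270])
b=np.zeros(H.shape,np.uint8); b[0:125,225:265]=((S<60))[0:125,225:265]
h=np.zeros(H.shape,np.uint8); h[95:225,232:268]=((S>130)&(V<140))[95:225,232:268]
for n,m,z in(("blade",b,12.5),("handle",h,22)):
    k,l,s,c=cv2.connectedComponentsWithStats(m); i=1+np.argmax(s[1:,4]); print(n,s[i],c[i])
    cn=max(cv2.findContours((l==i).astype(np.uint8),cv2.RETR_EXTERNAL,cv2.CHAIN_APPROX_NONE)[0],key=cv2.contourArea)
    bp=cv2.boxPoints(cv2.minAreaRect(cn)); w=np.array([onz(f,*p,z) for p in bp]); print(w.round(1).tolist(),"c",w.mean(0).round(1))
    e=[w[(j+1)%4]-w[j] for j in range(4)]; L=max(e[:2],key=np.linalg.norm);W=min(e[:2],key=np.linalg.norm); print("len",np.linalg.norm(L).round(1),"wid",np.linalg.norm(W).round(1),"yaw",np.arctan(L[1]/L[0]))
E
python3 m2.py
```

```text
[99 74 51] [ 14 124  99] [ 96  99 102] [105  15 102] [ 17  94 135]
blade [ 231    6   24  105 1846] [242.57096425  55.32881907]
[[627.0, -355.8, 12.5], [630.2, -375.5, 12.5], [531.5, -392.5, 12.5], [527.9, -371.0, 12.5]] c [ 579.2 -373.7   12.5]
len 100.2 wid 19.9 yaw 0.17129916245094634
handle [244  99   6  12  19] [247.94736842 102.57894737]
[[540.8, -378.9, 22.0], [542.9, -383.4, 22.0], [532.3, -388.8, 22.0], [530.1, -384.3, 22.0]] c [ 536.5 -383.9   22. ]
len 12.0 wid 4.9 yaw 0.4727376314255054
```

```bash
python3 -m creep '[[0,0,-0.057,16,-2,0,0],[0,0,0,16,-2,0,0],[0,0,0,0,0,36,0],[0,0,0,0,0,36,0],[0,0,0,0,0,36,0],[0,0,0,0,0,36,0],[0,0,0,0,0,30,0],[0,0,0,0,0,0,0]]'
python3 - <<'E'
from rig import *
import cv2
cv2.imwrite('pics/w3.png',grab_frame('wrist')['color'][:,:,::-1])
E
```

```text
clock: 4.6
eef_pos: [505.4, -379.0, 227.7]
tcp_rot: [3.134, -0.012, 0.17]
contact_force: [-1.6, 0.7, -0.3]
opening: 0.997
```

View pics/w3.png

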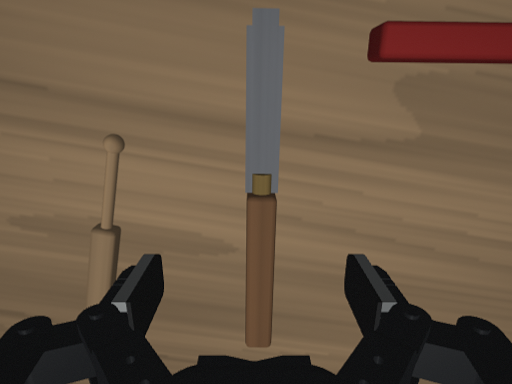

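```bash
python3 -m creep '[[0.007,-0.012,0,-9,6,0,0],[0,0,0,0,0,20,0],[0,0,0,0,0,17,0],[0,0,0,0,0,12,0],[0,0,0,0,0,0,0]]'
python3 - <<'E'
from rig import *
import cv2
cv2.imwrite('pics/w4.png',grab_frame('wrist')['color'][:,:,::-1])
E
```

```text
clock: 5.07
eef_pos: [501.2, -389.8, 191.5]
tcp_rot: [3.131, -0.008, 0.17]
contact_force: [0.1, 1.0, -0.8]
opening: 0.995
```

View pics/w4.png

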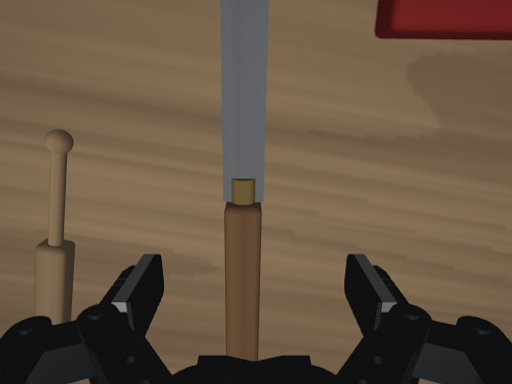

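```bash
python3 -m creep '[[0.01,-0.008,0,0,-4,8,0],[0,0,0,0,0,7,0],[0,0,0,0,0,0,0],[0,0,0,0,0,0,0]]'
python3 - <<'E'
from rig import *
import cv2
cv2.imwrite('pics/w5.png',grab_frame('wrist')['color'][:,:,::-1])
E
```

```text
clock: 5.45
eef_pos: [502.3, -387.3, 181.2]
tcp_rot: [3.136, -0.005, 0.17]
contact_force: [0.1, 1.1, 0.5]
opening: 0.998
```

View pics/w5.png

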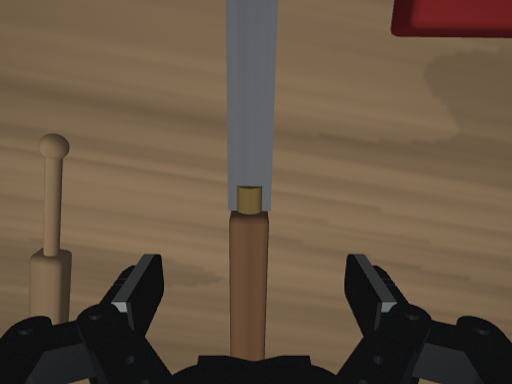

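Centred within about 3 mm: the handle is at column 249 and the jaw middle at 254. I'll nudge it and close.

```bash
python3 -m creep '[[0.004,-0.004,0,0,-2.5,4,0],[0,0,0,0,0,0,0.4],[0,0,0,0,0,0,1],[0,0,0,0,0,0,1],[0,0,0,0,0,0,1],[0,0,0,0,0,0,1],[0,0,0,0,0,0,1],[0,0,0,0,0,0,1]]' 70; python3 -m creep '[[0,0,0,0,0,-15,1],[0,0,0,0,0,-30,1],[0,0,0,0,0,-40,1],[0,0,0,0,0,-40,1],[0,0,0,0,0,-40,1],[0,0,0,0,0,-20,1],[0,0,0,0,0,0,1],[0,0,0,0,0,0,1]]'
python3 - <<'E'
from rig import *
import cv2
cv2.imwrite('pics/w6.png',grab_frame('wrist')['color'][:,:,::-1])
E
```

```text
clock: 6.17
eef_pos: [502.3, -384.8, 177.9]
tcp_rot: [3.14, -0.001, 0.17]
contact_force: [-0.5, -0.1, -1.3]
opening: 0.19
clock: 6.83
eef_pos: [500.9, -383.8, 368.2]
tcp_rot: [-3.138, 0.004, 0.17]
contact_force: [0.4, 0.0, -1.0]
opening: 0.193
```

View pics/w6.png

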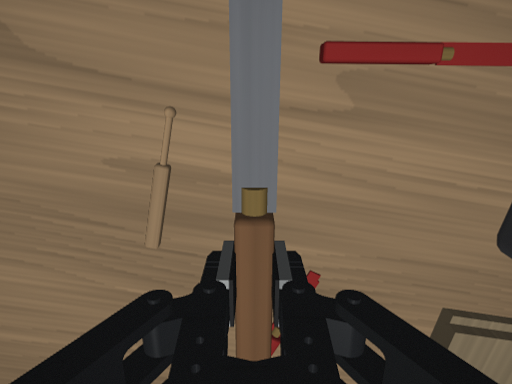

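The knife is held, centred at column 255, with an opening of 0.19. Next I'll fly to a viewpoint over the cover, offset so the blade does not hide it.

```bash
python3 -m creep '[[0,0,0,10.7,-35.7,-10,1],[0,0,0,10.7,-35.7,-10,1],[0,0,0,10.7,-35.7,-10,1],[0,0,0,10.7,-35.7,-10,1],[0,0,0,10.7,-35.7,-10,1],[0,0,0,10.7,-35.7,-10,1],[0,0,0,10.7,-35.7,-10,1],[0,0,0,10.7,-35.7,-10,1]]';  python3 -m creep '[[0,0,-0.118,0,0,0,1],[0,0,-0.118,0,0,0,1],[0,0,-0.118,0,0,0,1],[0,0,-0.118,0,0,0,1],[0,0,-0.118,0,0,0,1],[0,0,-0.118,0,0,0,1],[0,0,-0.118,0,0,0,1]]'; python3 -m creep '[[0,0,-0.118,0,0,0,1],[0,0,-0.118,0,0,0,1],[0,0,-0.118,0,0,0,1],[0,0,-0.118,0,0,0,1],[0,0,-0.118,0,0,0,1],[0,0,-0.118,0,0,0,1],[0,0,-0.118,0,0,0,1],[0,0,0,0,0,0,1],[0,0,0,0,0,0,1]]'
python3 - <<'E'
from rig import *
import cv2
for n in ("wrist","side"): cv2.imwrite(f'pics/{n}7.png',grab_frame(n)['color'][:,:,::-1])
E
```

```text
clock: 7.55
eef_pos: [534.9, -82.5, 432.6]
tcp_rot: [-3.127, 0.027, 0.159]
contact_force: [0.2, -0.4, -0.5]
opening: 0.191
clock: 8.13
eef_pos: [533.7, -72.2, 419.6]
tcp_rot: [-3.092, 0.012, 1.024]
contact_force: [0.3, -0.2, -0.7]
opening: 0.191
clock: 8.88
eef_pos: [529.7, -71.6, 398.9]
tcp_rot: [-3.071, -0.045, 1.893]
contact_force: [0.1, 0.3, -0.6]
opening: 0.191
```

View pics/wrist7.png

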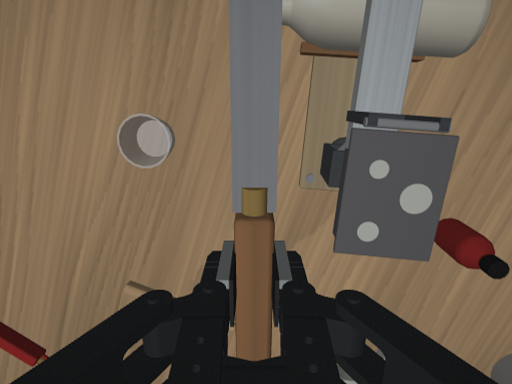

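View pics/side7.png

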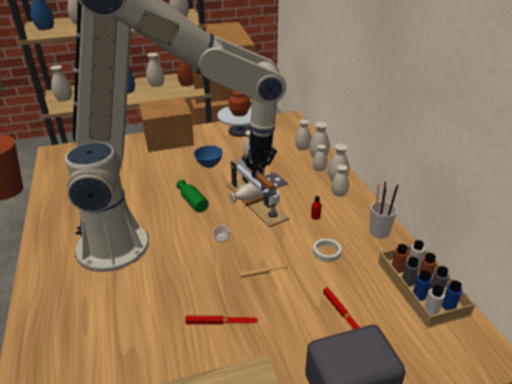

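The wrist view shows the cover with corners near (334,252), (430,260), (456,136) and (353,126). The side plate is at (335,163), the arm runs up at (390,60), and the red bottle is at (470,245).

```bash
cat > m3.py <<'E'
from h import *
from rig import grab_frame,sense
f=grab_frame("wrist"); im=f["color"]; hsv=cv2.cvtColor(im,cv2.COLOR_RGB2HSV).astype(int)
H,S,V=hsv[...,0],hsv[...,1],hsv[...,2]
m=np.zeros(H.shape,np.uint8); m[100:290,315:480]=((S<60)&(V>50)&(V<125))[100:290,315:480]
m=cv2.morphologyEx(m,cv2.MORPH_OPEN,np.ones((5,5)))
k,l,s,c=cv2.connectedComponentsWithStats(m); i=1+np.argmax(s[1:,4]); print(s[i],im[210,380],im[165,335],im[120,400])
cn=max(cv2.findContours((l==i).astype(np.uint8),cv2.RETR_EXTERNAL,cv2.CHAIN_APPROX_NONE)[0],key=cv2.contourArea)
ap=cv2.approxPolyDP(cv2.convexHull(cn),5,True)[:,0]; print(ap.tolist())
for p in ap: print(p,onz(f,*p,172).round(1))
bp=cv2.boxPoints(cv2.minAreaRect(cn)); w=np.array([onz(f,*p,172) for p in bp]);print(bp.round().tolist()); print(w.round(1).tolist(),w.mean(0))
v=im.copy(); cv2.drawContours(v,[cn],-1,(255,0,0),1); cv2.imwrite("pics/m3.png",cv2.resize(v[90:290,300:500],None,fx=3,fy=3)[:,:,::-1])
E
python3 m3.py
```

```text
[  329   122   129   139 12130] [79 78 81] [57 60 62] [95 96 97]
[[348, 122], [457, 136], [428, 260], [334, 251], [329, 176]]
[348 122] [546.6   9.8 172. ]
[457 136] [610.4  23.  172. ]
[428 260] [632.  -56.3 172. ]
[334 251] [571.5 -72.  172. ]
[329 176] [548.6 -24.9 172. ]
[[319.0, 250.0], [336.0, 120.0], [458.0, 136.0], [441.0, 266.0]]
[[562.1, -74.7, 172.0], [539.5, 8.7, 172.0], [610.8, 23.3, 172.0], [641.8, -57.1, 172.0]] [588.56967452 -24.95095188 172.        ]
```

View pics/m3.png

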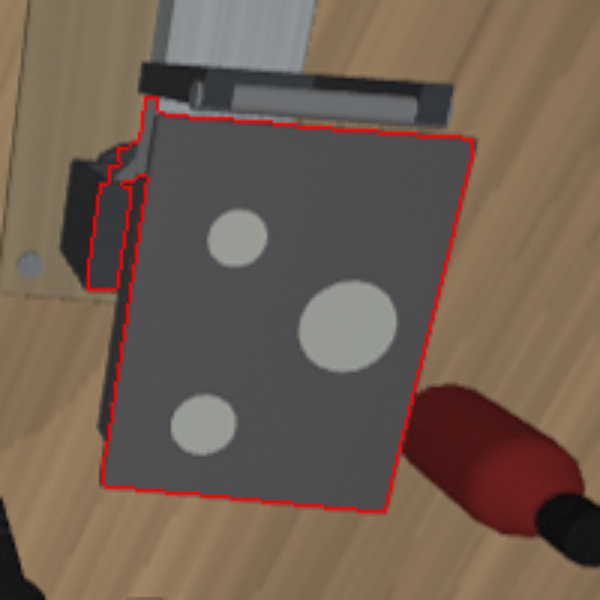

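Run:
```python
from h import *
from rig import grab_frame,sense
f=grab_frame("wrist")
P={k:onz(f,*p,172) for k,p in dict(fl=(334.3,252.3),fr=(428.7,260.3),br=(458,136.3),bl=(352,129)).items()}
for k in P: print(k,P[k].round(1))
d=lambda a,b:(P[b]-P[a])
for a,b in(("fl","fr"),("bl","br"),("fl","bl"),("fr","br")): print(a,b,np.linalg.norm(d(a,b)).round(1),np.degrees(np.arctan2(d(a,b)[1],d(a,b)[0])).round(2))
L=(P["fl"]+P["fr"])/2; print("lip",L); B=(P["bl"]+P["br"])/2
th=np.arctan2(*(B-L)[[1,0]]); print("yaw",th); cx=np.array([np.cos(th),np.sin(th)]); print("ball",L[:2]+48*cx, "centerball",(L+B)[:2]/2+6*cx)
s=sense();print(s["eef_pos"],s["tcp_rot"])
```

```text
fl [572.6 -73.1 172. ]
fr [633.3 -56.6 172. ]
br [611.7  23.  172. ]
bl [551.    6.8 172. ]
fl fr 62.8 15.24
bl br 62.9 15.01
fl bl 82.7 105.19
fr br 82.5 105.17
lip [602.95819508 -64.81606595 172.        ]
yaw 1.8356971149747348
ball [590.3911462  -18.49037888] centerball [590.57592328 -19.17151931]
[530.0621386  -71.59971818 400.17084382] [-3.07332124 -0.04365546  1.89419859]
```

```bash
cat > p.py <<'E'
import sys
from h import *
from rig import sense,grab_frame
YAW=1.836; BALL=np.array([590.5,-18.8,0]); C=R.from_euler('z',YAW).as_matrix()
TIP=np.array([128.,0,167.])
def clamp(p): return C.T@(np.asarray(p)-BALL)
# usage: p.py x y z pitch(nose up rad) : wanted point in clamp frame ; mode tip|grasp
def go(want,pt=TIP,pitch=0.,verbose=True):
    s=sense(); T=R.from_euler('xyz',s["tcp_rot"]).as_matrix(); p=s["eef_pos"]
    cur=clamp(p+T@pt)
    Tw=C@R.from_euler('y',-pitch).as_matrix()@np.diag([1.,-1,-1])
    w=R.from_matrix(T.T@Tw).as_rotvec()
    ptcp=BALL+C@np.asarray(want,float)-Tw@pt
    d=T.T@(ptcp-p)
    print("cur",cur.round(1),"turn",w.round(3),"shift tool",d.round(1),"F",s["contact_force"].round(1),"t",round(s["clock"],2),"op",round(s["opening"],3))
if __name__=="__main__":
    a=[float(v) for v in sys.argv[2:]]
    go(a[:3],TIP if sys.argv[1]=="tip" else np.array([0,0,float(sys.argv[1])]),a[3] if len(a)>3 else 0.)
E
python3 p.py tip -95 0 235
python3 - <<'E'
from h import *
from rig import grab_frame
f=grab_frame("top")
import cv2; cv2.imwrite("pics/t8.png",f["color"][:,:,::-1])
a=onz(f,266.2,148.4,172);b=onz(f,271.5,166.5,172);print(a,b,(a+b)/2)
E
```

```text
cur [ 99.1  91.4 239.3] turn [-0.07  -0.042  0.06 ] shift tool [-191.5   60.3  -14.3] F [ 0.4  0.1 -0.2] t 9.08 op 0.191
[630.75098758 -57.501006   172.        ] [569.45805211 -72.94558363 172.        ] [600.10451985 -65.22329481 172.        ]
```

```bash
python3 -m creep '[[-0.035,-0.021,0.03,-24,7,-2,1],[-0.035,-0.021,0.03,-24,7,-2,1],[0,0,0,-24,7,-2,1],[0,0,0,-24,7,-2,1],[0,0,0,-24,7,-2,1],[0,0,0,-24,7,-2,1],[0,0,0,-20,7,-2,1],[0,0,0,0,0,0,1],[0,0,0,0,0,0,1]]';python3 p.py tip -85 0 150
```

```text
clock: 9.88
eef_pos: [625.2, -222.5, 414.0]
tcp_rot: [3.135, 0.004, 1.822]
contact_force: [0.1, 0.7, -1.1]
opening: 0.192
cur [-78.4  17.  246.5] turn [ 0.007  0.004 -0.014] shift tool [-6.6 19.4 97.1] F [ 0.1  0.7 -1.1] t 9.88 op 0.192
```

```bash
python3 -m creep '[[0.007,0.004,-0.014,-5,10,10,1],[0,0,0,-3,9,30,1],[0,0,0,0,0,30,1],[0,0,0,0,0,25,1],[0,0,0,0,0,0,1],[0,0,0,0,0,0,1]]';python3 p.py tip -85 0 150
python3 - <<'E'
from rig import *
import cv2
for n in ("wrist","side"): cv2.imwrite(f'pics/{n}9.png',grab_frame(n)['color'][:,:,::-1])
E
```

```text
clock: 10.38
eef_pos: [645.6, -222.6, 318.9]
tcp_rot: [3.139, 0.001, 1.833]
contact_force: [0.3, 0.9, -1.1]
opening: 0.191
cur [-83.3  -0.6 151.7] turn [ 0.003  0.001 -0.003] shift tool [-1.9  0.3  1.9] F [ 0.3  0.9 -1.1] t 10.38 op 0.191
```

View pics/wrist9.png

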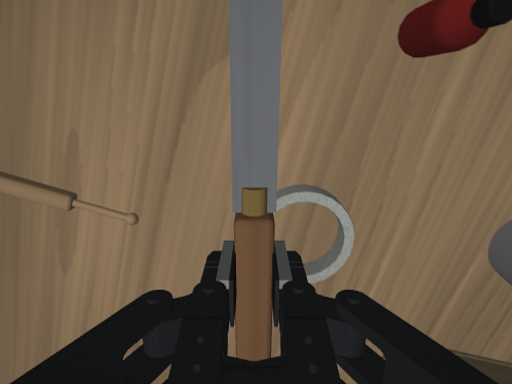

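The wrist view shows the knife still straight in the grip, at column 255. I'll check the tip against the cover in the side view.

Run:
```python
from p import *
f=grab_frame("side"); im=f["color"][:,:,::-1].copy()
W=lambda x,y,z: BALL+C@np.array([x,y,z],float)
s=sense(); T=R.from_euler('xyz',s["tcp_rot"]).as_matrix()
cr=cv2.resize(im[130:250,220:340],None,fx=5,fy=5,interpolation=cv2.INTER_CUBIC)
for p,c in((s["eef_pos"]+T@TIP,(0,0,255)),(W(-48,0,170),(0,255,0)),(W(-48,32,170),(255,0,0)),(W(-48,-32,170),(255,0,0)),(W(40,0,170),(0,255,255))):
    q=proj(f,p); print(q.round(1)); cv2.circle(cr,tuple(int(v) for v in ((q-[220,130])*5+2.5)),3,c,-1)
cv2.imwrite("pics/s10.png",cr)
```

```text
[286.8 195.3]
[280.7 186.5]
[273.1 189.3]
[288.1 183.8]
[266.9 175.2]
```

View pics/s10.png

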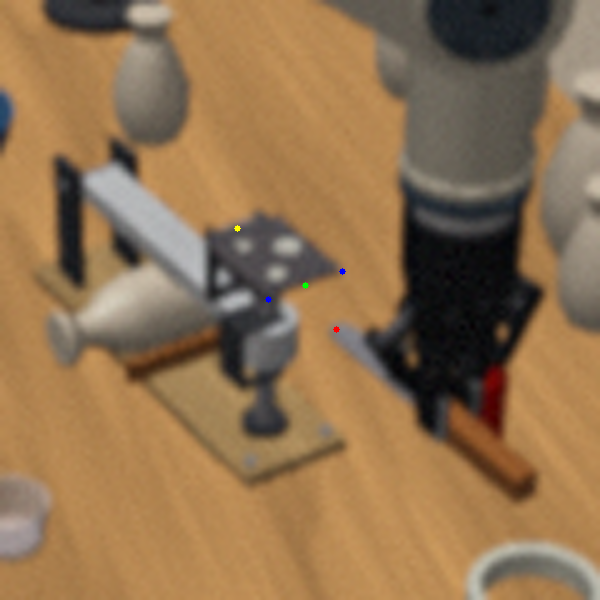

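The marks agree: the red tip mark sits on the blade end at (287,195), and the blue marks sit on the cover's front corners. I'll insert below the cover.

```bash
python3 -m creep '[[0,0,0,15,0,0,1],[0,0,0,17,0,0,1],[0,0,0,16,0,0,1],[0,0,0,8,0,0,1],[0,0,0,0,0,0,1],[0,0,0,0,0,0,1]]';python3 p.py tip -22 0 152
```

```text
clock: 11.03
eef_pos: [630.9, -163.0, 327.4]
tcp_rot: [3.128, 0.007, 1.833]
contact_force: [-1.2, -0.9, -0.5]
opening: 0.194
cur [-23.   -3.8 159.5] turn [ 0.013  0.007 -0.003] shift tool [-0.2 -1.4  8.4] F [-1.2 -0.9 -0.5] t 11.03 op 0.194
```

```bash
python3 -m creep '[[0.01,0.005,0,0,0,-8,1],[0,0,0,0,0,-8,1],[0,0,0,1,0,-8,1],[0,0,0,3,0,-8,1],[0,0,0,4,0,-7,1],[0,0,0,0,0,0,1]]';python3 p.py tip 0 0 213;  python3 - <<'E'
from rig import *
import cv2
f=grab_frame("side")['color'][:,:,::-1]; cv2.imwrite('pics/s11.png',cv2.resize(f[120:250,210:340],None,fx=4.5,fy=4.5))
E
```

```text
clock: 11.53
eef_pos: [628.8, -154.9, 369.8]
tcp_rot: [3.137, 0.004, 1.834]
contact_force: [-0.5, -0.6, -1.3]
opening: 0.189
cur [-14.   -2.2 202.3] turn [ 0.004  0.004 -0.002] shift tool [ 13.3  -1.2 -10.2] F [-0.5 -0.6 -1.3] t 11.53 op 0.189
```

View pics/s11.png

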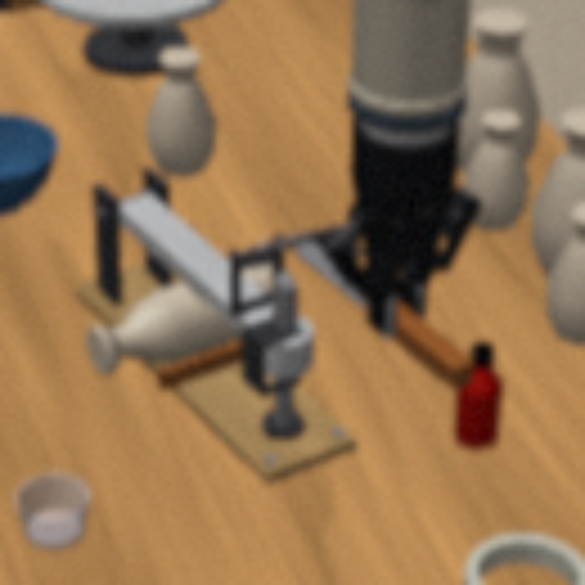

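The cover is rising on the blade: it is now edge-on near (272,175), with the tab visible below it. I'll continue along the arc.

```bash
python3 -m creep '[[0,0,0,6,0,-7,1],[0,0,0,8,0,-6,1],[0,0,0,9,0,-5,1],[0,0,0,10,0,-4,1],[0,0,0,10,0,-1,1],[0,0,0,0,0,0,1]]';python3 p.py tip 60 0 232;  python3 - <<'E'
from rig import *
import cv2
f=grab_frame("side")['color'][:,:,::-1]; cv2.imwrite('pics/s12.png',cv2.resize(f[120:250,210:340],None,fx=4.5,fy=4.5))
E
```

```text
clock: 12.08
eef_pos: [615.8, -109.3, 394.0]
tcp_rot: [3.138, 0.003, 1.833]
contact_force: [-0.7, 0.3, -0.5]
opening: 0.195
cur [ 33.5  -1.7 226.6] turn [ 0.003  0.003 -0.003] shift tool [26.  -0.7 -5.1] F [-0.7  0.3 -0.5] t 12.08 op 0.195
```

View pics/s12.png

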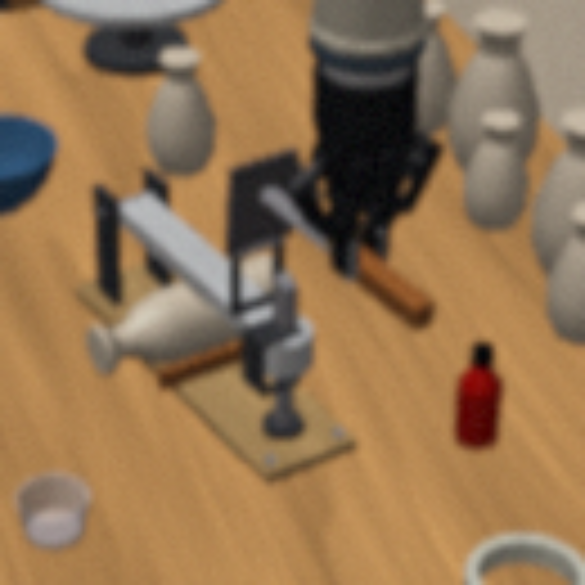

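The cover is nearly upright at (265,195). I'll push it past upright.

```bash
python3 -m creep '[[0,0,0,8,0,0,1],[0,0,0,9,0,0,1],[0,0,0,9,0,0,1],[0,0,0,9,0,0,1],[0,0,0,0,0,0,1],[0,0,0,0,0,0,1],[0,0,0,0,0,0,1]]';python3 p.py tip -100 0 250;  python3 - <<'E'
from rig import *
import cv2
f=grab_frame("side")['color'][:,:,::-1]; cv2.imwrite('pics/s13.png',cv2.resize(f[120:250,210:340],None,fx=4.5,fy=4.5))
E
```

```text
clock: 12.72
eef_pos: [605.5, -71.7, 392.7]
tcp_rot: [3.14, 0.003, 1.835]
contact_force: [-0.2, -0.7, -2.1]
opening: 0.194
cur [ 72.5  -1.2 225.3] turn [ 0.002  0.003 -0.001] shift tool [-173.1   -0.4  -23.8] F [-0.2 -0.7 -2.1] t 12.72 op 0.194
```

View pics/s13.png

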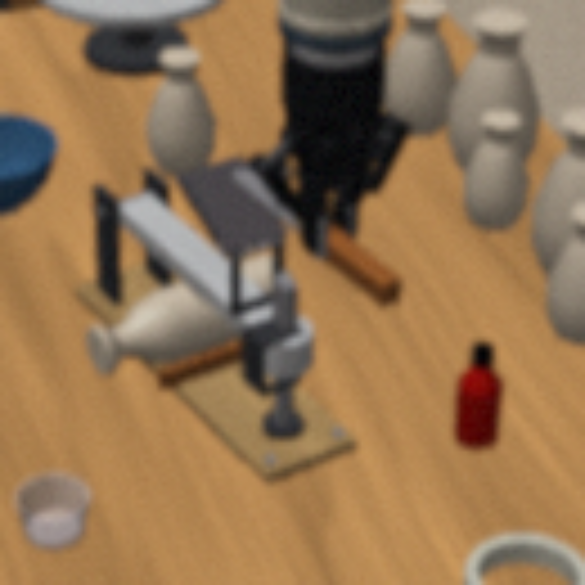

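The cover lies folded back, seen at (240,200) in the crop. Now I'll measure the free space for laying the knife down.

Run:
```python
from h import *
class o: pass
from rig import grab_frame
f=grab_frame("top")
for n,p in dict(cup=(273,228),tape=(320,137),tool_ball=(329.5,182),tool_end=(330,223),bottle=(267,127),baseend_near=(270,180),redtip=(382,223),greenend=(228,237)).items(): print(n,onz(f,*p,5).round(0))
```

```text
cup [377. -78.   5.]
tape [ 707. -264.    5.]
tool_ball [ 538. -290.    5.]
tool_end [ 389. -284.    5.]
bottle [751. -69.   5.]
baseend_near [551. -73.   5.]
redtip [ 383. -472.    5.]
greenend [349.  84.   5.]
```

```bash
python3 -m creep '[[0,0,0,-15,0,-2,1],[0,0,0,-22,0,-2,1],[0,0,0,-22,-4,0,1],[0,0,0,-22,-9,0,1],[0,0,0,-22,-9,0,1],[0,0,0,-22,-9,0,1],[0,0,0,-15,-9,0,1],[0,0,0,0,0,0,1],[0,0,0,0,0,0,1]]';python3 p.py tip -72 45 60
```

```text
clock: 13.57
eef_pos: [604.7, -232.9, 398.1]
tcp_rot: [3.138, 0.007, 1.833]
contact_force: [0.2, 0.1, -0.7]
opening: 0.19
cur [-83.5  41.4 230.3] turn [ 0.004  0.007 -0.003] shift tool [ 11.5  -3.2 171.1] F [ 0.2  0.1 -0.7] t 13.57 op 0.19
```

```bash
python3 -m creep '[[0.004,0.007,0,3,-3,20,1],[0,0,0,3,0,38,1],[0,0,0,0,0,38,1],[0,0,0,0,0,38,1],[0,0,0,0,0,25,1],[0,0,0,0,0,10,1],[0,0,0,0,0,0,1],[0,0,0,0,0,0,1]]';python3 p.py tip -75 45 12
```

```text
clock: 14.23
eef_pos: [604.2, -228.2, 227.3]
tcp_rot: [3.134, 0.005, 1.832]
contact_force: [0.2, -0.9, -0.7]
opening: 0.191
cur [-78.4  39.9  59.7] turn [ 0.008  0.005 -0.004] shift tool [ 2.8 -3.7 48.2] F [ 0.2 -0.9 -0.7] t 14.23 op 0.191
```

```bash
python3 -m creep '[[0.006,0.005,0,2,-3,12,1],[0,0,0,0,0,16,1],[0,0,0,0,0,12,1],[0,0,0,0,0,4,1],[0,0,0,0,0,0,1],[0,0,0,0,0,0,1]]';python3 p.py tip -75 45 11.5
```

```text
clock: 14.73
eef_pos: [604.1, -227.6, 187.9]
tcp_rot: [3.132, 0.005, 1.833]
contact_force: [0.1, -0.9, -1.3]
opening: 0.191
cur [-77.9  39.5  20.2] turn [ 0.01   0.005 -0.003] shift tool [ 2.1 -3.5  9.4] F [ 0.1 -0.9 -1.3] t 14.73 op 0.191
```

```bash
python3 -m creep '[[0.01,0.005,0,0,0,4,1],[0,0,0,0,0,3,1],[0,0,0,0,0,0,1],[0,0,0,0,0,0,1]]';python3 p.py tip -75 45 11.5
```

```text
clock: 15.07
eef_pos: [605.1, -228.0, 182.5]
tcp_rot: [3.14, 0.002, 1.833]
contact_force: [0.4, -0.4, -0.7]
opening: 0.192
cur [-77.9  40.1  15.3] turn [ 0.001  0.002 -0.003] shift tool [ 2.7 -4.2  4. ] F [ 0.4 -0.4 -0.7] t 15.07 op 0.192
```

```bash
python3 -m creep '[[0,0,0,0,0,3,1],[0,0,0,0,0,2,1],[0,0,0,0,0,0,1],[0,0,0,0,0,0,1]]';python3 p.py tip -75 45 11.5
```

```text
clock: 15.4
eef_pos: [605.4, -228.1, 177.7]
tcp_rot: [3.139, 0.002, 1.833]
contact_force: [-0.4, 0.2, 1.2]
opening: 0.193
cur [-78.3  39.7  10.4] turn [ 0.002  0.002 -0.003] shift tool [ 2.9 -4.5 -0.8] F [-0.4  0.2  1.2] t 15.4 op 0.193
```

The knife is on the table: the height matches the pick and there is slight contact. I'll open and rise.

```bash
python3 -m creep '[[0,0,0,0,0,0,0.7],[0,0,0,0,0,0,0.3],[0,0,0,0,0,0,0],[0,0,0,0,0,0,0],[0,0,0,0,0,0,0],[0,0,0,0,0,0,0],[0,0,0,0,0,-10,0],[0,0,0,0,0,-20,0],[0,0,0,0,0,-38,0],[0,0,0,0,0,-38,0]]';python3 -m creep '[[0,0,0,0,0,-38,0],[0,0,0,0,0,-38,0],[0,0,0,0,0,-30,0],[0,0,0,0,0,0,0],[0,0,0,0,0,0,0]]'
python3 - <<'E'
from rig import *
import cv2
for n in ("wrist","side"): cv2.imwrite(f'pics/{n}20.png',grab_frame(n)['color'][:,:,::-1])
E
python3 p.py 155 0 0 250
```

```text
clock: 16.23
eef_pos: [602.2, -226.9, 280.1]
tcp_rot: [-3.132, -0.006, 1.833]
contact_force: [1.2, -0.7, -0.2]
opening: 1.002
clock: 16.65
eef_pos: [603.5, -227.3, 404.5]
tcp_rot: [3.14, 0.002, 1.833]
contact_force: [0.3, 0.6, -0.8]
opening: 1.001
cur [-204.8   41.9  248.1] turn [ 0.001  0.001 -0.003] shift tool [204.8  41.3  -2.1] F [ 0.2 -0.4  0.1] t 16.75 op 0.995
```

View pics/wrist20.png

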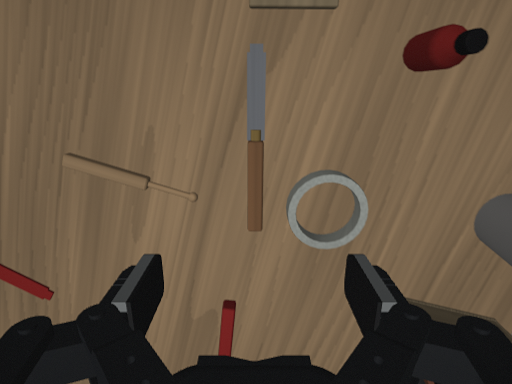

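View pics/side20.png

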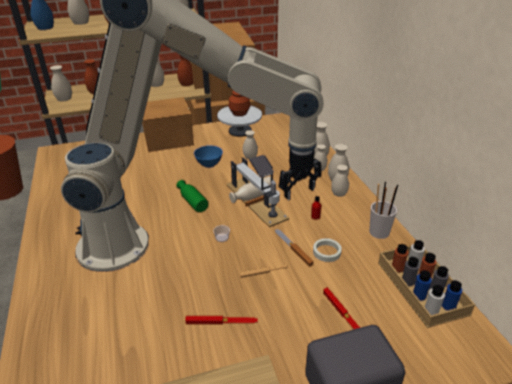

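The knife lies flat from (257,45) to (255,230), clear of the tape and the modelling tool. The cover stays folded. I'll move over the tab.

```bash
python3 -m creep '[[0,0,0,34,7,-3,0],[0,0,0,34,7,-3,0],[0,0,0,34,7,0,0],[0,0,0,34,7,0,0],[0,0,0,30,7,0,0],[0,0,0,16,3,0,0],[0,0,0,0,0,0,0],[0,0,0,0,0,0,0]]'
python3 - <<'E'
from rig import *
import cv2
for n in ("wrist",): cv2.imwrite(f'pics/{n}21.png',grab_frame(n)['color'][:,:,::-1])
E
python3 p.py 155 0 0 250
```

```text
clock: 17.42
eef_pos: [588.9, -35.0, 395.5]
tcp_rot: [-3.122, -0.007, 1.829]
contact_force: [0.2, -0.3, 0.3]
opening: 0.998
cur [-14.4   9.  240.3] turn [-0.02  -0.007 -0.007] shift tool [15.7  5.6 -9.7] F [-0.6  0.6 -0.7] t 17.47 op 1.0
```

View pics/wrist21.png

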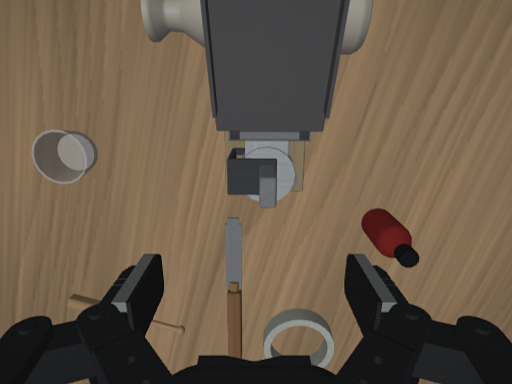

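Run:
```python
import cv2
a=cv2.imread("pics/wrist21.png"); cv2.imwrite("pics/c21.png",cv2.resize(a[120:230,200:320],None,fx=5.4,fy=5.4,interpolation=cv2.INTER_CUBIC))
```

```text
(no output)
```

View pics/c21.png

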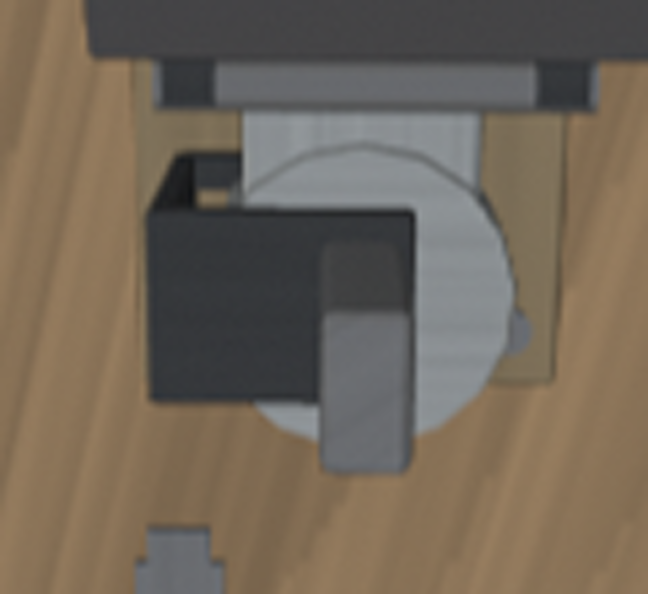

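The tab's top face is at pixels (259–276, 178–207), centre (267.7,192.6). The strap runs left (+y) of it, and the folded cover's edge is at row 130.

```bash
python3 - <<'E'
from p import *
f=grab_frame("wrist")
for u,v in((259.3,177.8),(276.1,177.8),(276.1,207.4),(259.3,207.4),(267.7,192.6)): print(clamp(onz(f,u,v,161)).round(1))
E
python3 p.py 155 0 0 200
```

```text
[ 10.8   6.  161. ]
[ 10.8  -5.1 161. ]
[-10.1  -5.4 161. ]
[-10.1   6.1 161. ]
[  0.5   0.4 161. ]
cur [-15.3   8.8 240.7] turn [-0.019 -0.007 -0.008] shift tool [16.1  6.6 40.7] F [ 0.5 -0.6  0.2] t 17.52 op 0.999
```

```bash
python3 -m creep '[[-0.019,-0.007,-0.008,8,3,0,0],[0,0,0,8,3,0,0],[0,0,0,0,0,0,0],[0,0,0,0,0,20,0],[0,0,0,0,0,20,0],[0,0,0,0,0,0,0],[0,0,0,0,0,0,0]]'; python3 p.py 155 0 0 146
```

```text
clock: 18.1
eef_pos: [592.1, -21.5, 355.1]
tcp_rot: [3.137, 0.003, 1.832]
contact_force: [-0.2, 0.4, -0.6]
opening: 1.0
cur [ -3.5  -1.5 200.1] turn [ 0.004  0.003 -0.004] shift tool [ 3.2 -1.1 54.1] F [-0.2  0.4 -0.6] t 18.1 op 1.0
```

```bash
python3 -m creep '[[0.004,0.003,-0.004,3,-1,12,0],[0,0,0,0,0,15,0],[0,0,0,0,0,15,0],[0,0,0,0,0,8,0],[0,0,0,0,0,0,0],[0,0,0,0,0,0,0]]'; python3 p.py 155 0 0 146
python3 - <<'E'
from rig import *
import cv2
for n in ("wrist","side"): cv2.imwrite(f'pics/{n}22.png',grab_frame(n)['color'][:,:,::-1])
a=cv2.imread('pics/side22.png'); cv2.imwrite('pics/s22.png',cv2.resize(a[100:240,210:340],None,fx=4.2,fy=4.2,interpolation=cv2.INTER_CUBIC))
E
```

```text
clock: 18.6
eef_pos: [591.6, -19.0, 305.8]
tcp_rot: [3.137, 0.0, 1.835]
contact_force: [-0.2, -0.7, 0.6]
opening: 1.004
cur [ -0.5  -1.7 150.8] turn [ 0.004  0.    -0.001] shift tool [ 0.5 -1.   4.8] F [-0.2 -0.7  0.6] t 18.6 op 1.004
```

View pics/wrist22.png

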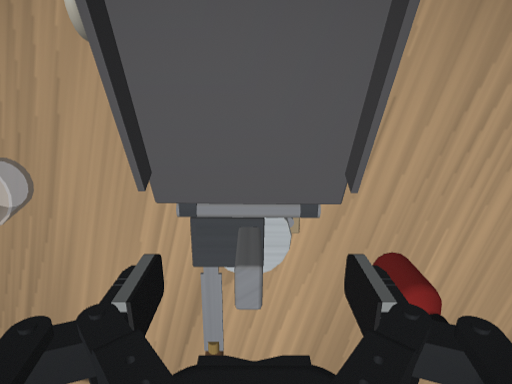

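View pics/s22.png

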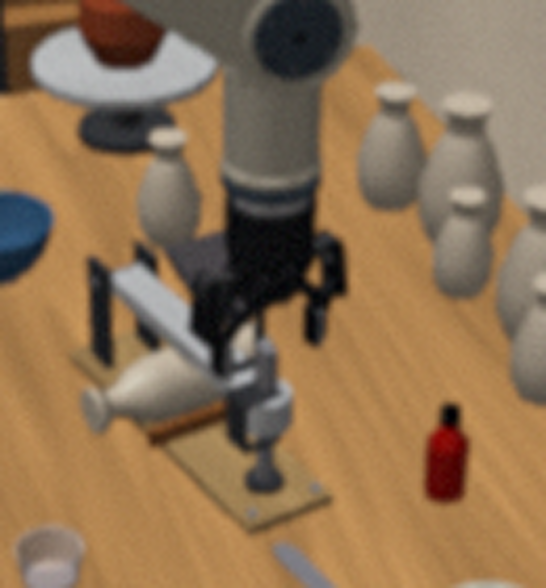

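The tab is centred between the pads to about 2 mm (column 249 against 254), and the cover is well clear of the fingers. I'll nudge, lower a little, and close.

```bash
python3 -m creep '[[0.004,0,0,0.5,-2,4,0],[0,0,0,0,0,0,0],[0,0,0,0,0,0,0.5],[0,0,0,0,0,0,0.8],[0,0,0,0,0,0,1],[0,0,0,0,0,0,1],[0,0,0,0,0,0,1],[0,0,0,0,0,0,1]]' 50; python3 p.py 155 0 0 146;python3 -m creep '[[0,0,0,0,0,0,1],[0,0,0,0,0,0,1],[0,0,0,0,0,0,1]]'; python3 p.py 155 0 20 146
python3 - <<'E'
from rig import *
import cv2
for n in ("wrist","side"): cv2.imwrite(f'pics/{n}23.png',grab_frame(n)['color'][:,:,::-1])
E
```

```text
clock: 19.37
eef_pos: [590.1, -19.2, 304.9]
tcp_rot: [3.137, 0.002, 1.835]
contact_force: [-18.3, -6.8, 5.3]
opening: 0.142
cur [ -0.6  -0.2 149.9] turn [ 0.004  0.002 -0.001] shift tool [0.3 0.4 3.9] F [-18.3  -6.8   5.3] t 19.37 op 0.142
clock: 19.62
eef_pos: [589.6, -19.5, 305.1]
tcp_rot: [3.139, 0.002, 1.834]
contact_force: [1.0, 0.2, -0.2]
opening: 0.131
cur [ -0.6   0.6 150.1] turn [ 0.003  0.002 -0.002] shift tool [  0.4 -19.    4.1] F [ 1.   0.2 -0.2] t 19.62 op 0.131
```

View pics/wrist23.png

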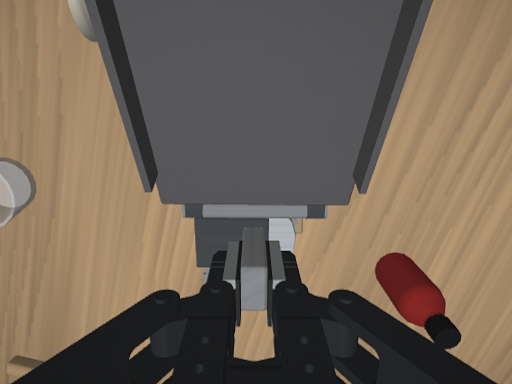

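The tab is pinched between both pads, with the forces near zero. I'll pull level along +y (tool −y).

```bash
python3 -m creep '[[0,0,0,0,-4,0,1],[0,0,0,0,-4,0,1],[0,0,0,0,0,0,1]]' 60; python3 p.py 155 0 20 149.5
```

```text
clock: 19.97
eef_pos: [583.6, -20.9, 305.3]
tcp_rot: [3.132, 0.002, 1.834]
contact_force: [5.2, 2.5, -5.0]
opening: 0.136
cur [ -0.5   5.7 150.3] turn [ 0.01   0.002 -0.002] shift tool [  0.2 -12.8   0.6] F [ 5.2  2.5 -5. ] t 19.97 op 0.136
```

```bash
python3 -m creep '[[0.005,0,0,0,-4,0.5,1],[0,0,0,0,-4,0.3,1],[0,0,0,0,0,0,1]]'; python3 p.py 155 0 20 149.5
```

```text
clock: 20.22
eef_pos: [578.4, -22.2, 305.4]
tcp_rot: [3.127, 0.003, 1.833]
contact_force: [7.1, 2.2, -4.7]
opening: 0.132
cur [ -0.5  10.3 150.4] turn [ 0.015  0.003 -0.003] shift tool [ 0.1 -7.4  0.8] F [ 7.1  2.2 -4.7] t 20.22 op 0.132
```

```bash
python3 -m creep '[[0.01,0,0,0,-4,0.7,1],[0.005,0,0,0,-4,0.7,1],[0,0,0,0,-3,0,1],[0,0,0,0,0,0,1]]'; python3 p.py 155 0 20 149.5
```

```text
clock: 20.55
eef_pos: [572.3, -23.5, 305.9]
tcp_rot: [3.125, 0.004, 1.832]
contact_force: [9.0, 4.1, -4.7]
opening: 0.129
cur [ -0.3  16.3 150.9] turn [ 0.016  0.004 -0.004] shift tool [-0.3 -1.2  1.4] F [ 9.   4.1 -4.7] t 20.55 op 0.129
```

```bash
python3 -m creep '[[0.01,0,0,0,-3,1,1],[0.005,0,0,0,-3,0.7,1],[0,0,0,0,0,0.5,1],[0,0,0,0,0,0,1]]'; python3 p.py 155 0 20 149.5
```

```text
clock: 20.88
eef_pos: [571.7, -23.5, 305.6]
tcp_rot: [3.123, 0.005, 1.832]
contact_force: [9.4, 3.8, -4.5]
opening: 0.13
cur [ -0.4  16.5 150.6] turn [ 0.019  0.006 -0.004] shift tool [-0.4 -0.6  1.1] F [ 9.4  3.8 -4.5] t 20.88 op 0.13
```

```bash
python3 -m creep '[[0.01,0,0,0,-5,0.7,1],[0.005,0,0,0,-5,0.7,1],[0,0,0,0,-5,0.5,1]]'; python3 p.py 155 0 20 149.5;  python3 - <<'E'
from rig import *
import cv2
for n in ("wrist",): cv2.imwrite(f'pics/{n}24.png',grab_frame(n)['color'][:,:,::-1])
E
```

```text
clock: 21.13
eef_pos: [563.9, -25.2, 306.0]
tcp_rot: [3.116, 0.007, 1.831]
contact_force: [24.3, 13.8, -5.9]
opening: 0.128
cur [ -0.3  23.4 151.1] turn [ 0.026  0.007 -0.005] shift tool [-0.7  7.3  1.7] F [24.3 13.8 -5.9] t 21.13 op 0.128
```

View pics/wrist24.png

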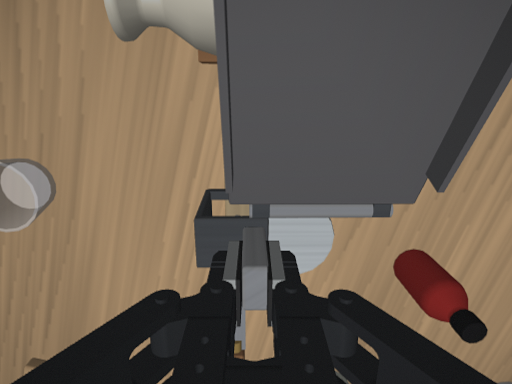

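The latch is at its stop: the force rises to 28 N and the tab is displaced about 22 mm relative to the coupler. I'll lift gently, keeping the sideways pull.

```bash
python3 -m creep '[[0.008,-0.01,0,1.5,-2,-3,1],[0.005,-0.02,0,3,-2,-5,1],[0.005,-0.02,0,3,-2,-6,1]]'; python3 p.py 155 0 20 149.5
```

```text
clock: 21.43
eef_pos: [561.2, -15.3, 320.8]
tcp_rot: [3.114, 0.053, 1.828]
contact_force: [14.0, 15.7, -10.1]
opening: 0.127
cur [  2.8  23.2 166.1] turn [ 0.027  0.053 -0.008] shift tool [-10.1   7.   17.1] F [ 14.   15.7 -10.1] t 21.43 op 0.127
```

```bash
python3 -m creep '[[0.005,-0.02,0,1,-2,-6,1],[0.005,-0.025,0,2,-2,-7,1],[0.005,-0.025,0,2,-2,-7,1]]'; python3 p.py 155 0 20 149.5
```

```text
clock: 21.68
eef_pos: [557.3, -1.6, 339.8]
tcp_rot: [3.111, 0.111, 1.824]
contact_force: [11.8, 24.3, -11.6]
opening: 0.128
cur [  8.1  23.  185.8] turn [ 0.029  0.111 -0.011] shift tool [-21.1   6.7  38.1] F [ 11.8  24.3 -11.6] t 21.68 op 0.128
```

Run:
```python
from rig import *
import cv2
for n in ("wrist","side"): cv2.imwrite(f'pics/{n}25.png',grab_frame(n)['color'][:,:,::-1])
a=cv2.imread('pics/side25.png'); cv2.imwrite('pics/s25.png',cv2.resize(a[90:240,200:340],None,fx=4.0,fy=4.0,interpolation=cv2.INTER_CUBIC))
s=sense(); print(s["contact_force"],s["wrist_torque"],s["eef_pos"])
```

```text
[ 12.87474567  18.89000264 -10.96865816] [ 2.64094054 -0.84839498  0.11842968] [557.19482317  -1.33079766 340.4092352 ]
```

View pics/wrist25.png

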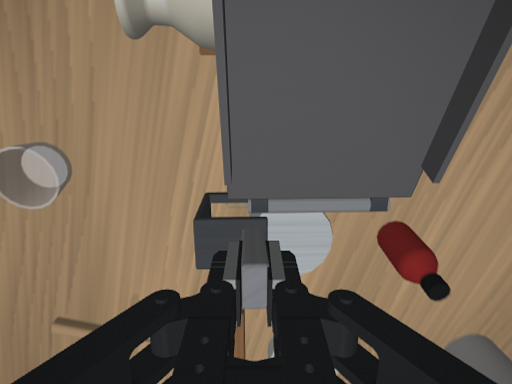

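View pics/s25.png

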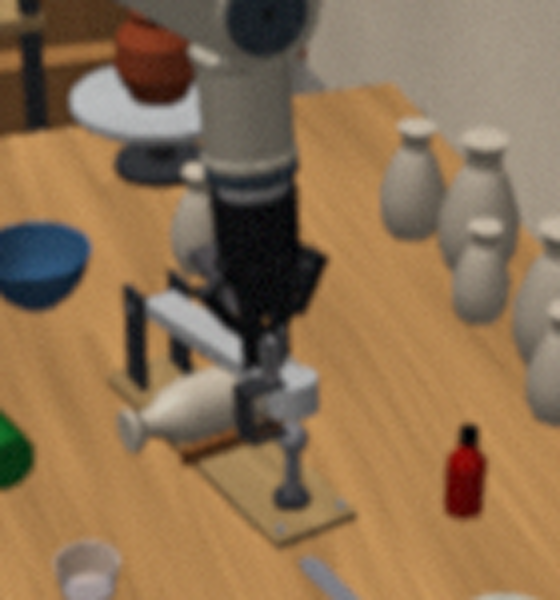

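The ball is free below the coupler (crop at about (290,435)), the tab has not slipped in the pads, and the cover is still folded. I'll work out the remaining lift along the hinge's arc.

```bash
python3 p.py 155 22.1 22 217.4 -0.28; python3 p.py 155 14 22 199 -0.2
```

```text
cur [  8.3  23.  186.4] turn [ 0.028 -0.168 -0.014] shift tool [ 36.3   6.  -30. ] F [ 12.9  18.9 -11. ] t 21.78 op 0.133
cur [  8.3  23.  186.4] turn [ 0.029 -0.088 -0.013] shift tool [ 18.    5.7 -12.4] F [ 12.9  18.9 -11. ] t 21.78 op 0.133
```

```bash
python3 -m creep '[[0.004,-0.028,0,6,-1.5,-5,1],[0.004,-0.028,0,6,-1.5,-5,1],[0.004,-0.028,0,6,-1.5,-5,1]]'; python3 p.py 155 22.1 22 217.4 -0.28;python3 -m creep '[[0.004,-0.028,0,6,-1.5,-5,1],[0.004,-0.028,0,6,-1.5,-5,1],[0,-0.01,0,2,-1.5,-2,1]]'; python3 p.py 155 22.1 22 217.4 -0.28
```

```text
clock: 22.03
eef_pos: [552.3, 18.1, 354.4]
tcp_rot: [3.108, 0.2, 1.824]
contact_force: [10.2, 1.2, -2.0]
opening: 0.131
cur [ 14.7  22.3 202.6] turn [ 0.031 -0.079 -0.013] shift tool [ 16.6   5.5 -15.4] F [10.2  1.2 -2. ] t 22.03 op 0.131
clock: 22.28
eef_pos: [547.8, 34.8, 366.4]
tcp_rot: [3.099, 0.271, 1.82]
contact_force: [10.8, 3.6, -1.0]
opening: 0.131
cur [ 21.3  21.2 217.2] turn [ 0.038 -0.008 -0.016] shift tool [ 2.1  5.1 -0.3] F [10.8  3.6 -1. ] t 22.28 op 0.131
```

```bash
python3 -m creep '[[0,-0.008,0,1,-1,-1.5,1],[0,0,0,0,-1,0,1],[0,0,0,0,0,0,1],[0,0,0,0,0,0,1],[0,0,0,0,0,0,1]]'; python3 p.py 155 22.1 22 217.4 -0.28; python3 -m creep '[[0,0,0,0,0,0,1],[0,0,0,0,0,0,1],[0,0,0,0,0,0,1],[0,0,0,0,0,0,1]]'; python3 p.py 155 22.1 22 217.4 -0.28;  python3 - <<'E'
from rig import *
import cv2
for n in ("wrist","side"): cv2.imwrite(f'pics/{n}26.png',grab_frame(n)['color'][:,:,::-1])
a=cv2.imread('pics/side26.png'); cv2.imwrite('pics/s26.png',cv2.resize(a[90:250,190:340],None,fx=3.7,fy=3.7,interpolation=cv2.INTER_CUBIC))
s=sense(); print(abs(s["qvel"]).max())
E
```

```text
clock: 22.7
eef_pos: [549.9, 38.8, 370.5]
tcp_rot: [3.082, 0.279, 1.82]
contact_force: [9.3, 1.4, -2.9]
opening: 0.133
cur [ 23.5  15.5 221.8] turn [ 0.055 -0.001 -0.015] shift tool [-0.1  1.8  4.5] F [ 9.3  1.4 -2.9] t 22.7 op 0.133
clock: 23.03
eef_pos: [552.0, 39.3, 370.6]
tcp_rot: [3.078, 0.279, 1.821]
contact_force: [8.2, 1.3, -3.0]
opening: 0.128
cur [ 23.5  12.7 221.9] turn [ 0.06  -0.001 -0.014] shift tool [-0.1 -0.3  4.4] F [ 8.2  1.3 -3. ] t 23.03 op 0.128
0.0015510639647131326
```

View pics/wrist26.png

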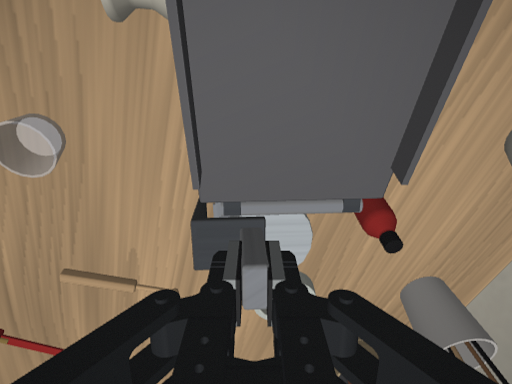

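View pics/s26.png

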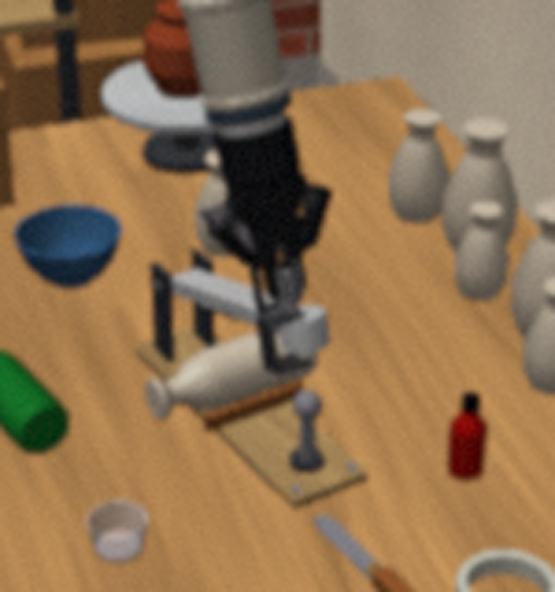

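```bash
python3 -m creep '[[0,0,0,0,-2.5,-0.5,1],[0,0,0,0,-2,-0.3,1]]'; for i in 1 2 3 4; do python3 - <<'E'
from rig import *
for i in range(4): grab_frame("top")
s=sense(); print(s["eef_pos"].round(2),s["contact_force"].round(1),abs(s["qvel"]).max().round(4),s["opening"],s["clock"])
E
done
python3 - <<'E'
from h import *
from rig import grab_frame
f=grab_frame("top"); a=f["color"][:,:,::-1]; b=cv2.imread("pics/top0.png"); cv2.imwrite("pics/t30.png",a)
for n,p in dict(cup=(273,228),tape=(320,137),tool=(330,203),bottle=(267,127)).items():
    u,v=p; t=b[v-16:v+17,u-16:u+17]; res=cv2.matchTemplate(a[v-26:v+27,u-26:u+27],t,cv2.TM_CCOEFF_NORMED); print(n,cv2.minMaxLoc(res)[1],cv2.minMaxLoc(res)[3])
E
```

```text
clock: 23.3
eef_pos: [548.5, 38.5, 370.8]
tcp_rot: [3.077, 0.278, 1.822]
contact_force: [8.7, 0.5, -3.3]
opening: 0.127
[548.53  38.53 370.89] [ 8.2  2.1 -2.5] 0.0031 0.132358348263943 23.5
[548.55  38.53 370.88] [ 9.2  1.8 -2.5] 0.0013 0.13134818890219369 23.7
[548.56  38.55 370.84] [ 8.1  1.4 -3. ] 0.0015 0.1307484723379015 23.9
[548.57  38.54 370.88] [ 9.1  1.5 -4. ] 0.0024 0.13123936613710163 24.1
cup 0.9818987846374512 (10, 10)
tape 0.9995102286338806 (10, 10)
tool 0.9982194304466248 (10, 10)
bottle 0.999760091304779 (10, 10)
```

View pics/t30.png

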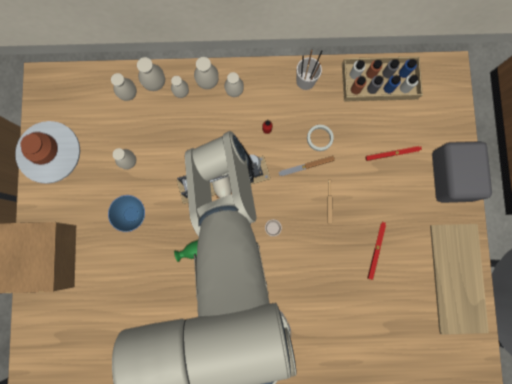

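The pose is steady, the bystanders have not moved (template shift 0), and the knife is flat at (307,166), so I'm handing it in.

```bash
python3 -c "
from rig import job,sense
print(job.sign_off()); print(sense()['clock'])"
```

```text
the job is handed in; nothing more can be done
None
the job is handed in; nothing more can be done
```

I levered the cover open with the knife blade until it lay folded back over the arm, then laid the knife flat on the table. I then gripped the latch tab, pulled it sideways to its stop, lifted the arm, and handed in at about 24 s of the 69 s allowed, still holding it. No verdict was reported.

**Last checks before hand-in**
- **Arm height:** it was raised about 0.28 rad, or roughly 70 mm at the coupler. The side view showed the ball free below it.
- **Stillness:** joint speeds were below 0.004 rad/s, and the tool drifted less than 0.1 mm over about 0.8 s. The grip stayed closed on the tab with a load of about 9 N.
- **Cover and knife:** the cover looked fully folded back, and the knife lay flat and clear of the robot. I judged both by eye.
- **Bystanders:** the cup, tape roll, modelling tool and bottle matched their starting image positions with no shift. I checked the bowl and the small vase only by eye.
- **Clamped vase:** it appeared to be still in its cradle in the wrist and side views. I did not measure its position.

**What did not go to plan**
- **Latch creep:** at the stop the pull briefly reached about 28 N. While I held still, the latch then slid back from about 22 mm to about 13 mm travel, with the hook already clear of the ball. One more sideways nudge took it to about 16 mm by my estimate, and the pose then stayed put.

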